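# Flip the used sample's tag in the fume hood

## Robot

A 7-joint arm with a two-finger parallel gripper is mounted at the origin on the work surface. World frame = base frame: x ahead of the robot, y to its left, z up, the work surface at z = 0. Lengths are in m, angles in rad, forces in N, time in s.
With the tool pointing down it reaches from about 0.425 to 0.925 m from the base axis. Payload 6.8 kg.
Tool frame: the origin (TCP) lies on the mounting face of the last link; the fingertips stand 173 mm ahead of it and the grasp point (between the pads) lies 155 mm ahead of it; z points along the fingers, y is the line along which they close (so a half turn about z gives the same grasp; the last joint's range is limited). The gripper opens to 85 mm and grips with 20 to 120 N. Pads are 22 mm wide; open, the fingers measure 114 mm over their backs; the gripper's body (76 mm by 85 mm) begins 54 mm behind the grasp point. The pads swing forward as they close: fully open they stand 13 mm farther back than shut.
Start: joints at [-1.25, 0.477, 0.022, 1.555, -0.011, 1.109, -0.083], TCP at [0.281, 0.614, 0.405] pointing down, gripper open.
Joint ranges: [-2.96, 2.96], [-0.34, 2.1], [-1.41, 1.46], [0.24, 2.44], [-1.37, 4.51], [0.17, 1.92], [-2.96, 2.96]. Speed limits (rad/s): [2.39, 2.39, 3.14, 3.14, 3.14, 3.14, 3.14].

## Interface

Orientations are given as a unit quaternion [w, x, y, z].
In Python, from station import bot gives the robot as it stands. The module is installed in compiled form; this text tells all that it offers.
- The arm moves only by the shell command python3 -m pendant 'ROWS' [FORCE]. ROWS is JSON, a list of rows, each a list of 5 numbers: the finger opening in m, from 0 to 0.0854, then the shift along the tool's x, y, z in m, then the turn about the tool's z in degrees. In form: [[jaw, x, y, z, yaw], ...]. A call has 1 to 12 rows; each row shifts and turns the commanded pose from where the row before left it, along the tool's axes as they then stand; what a row does not reach is not made up. A row lasts 1/12 s, in which the tool goes at most 41.7 mm and 7.16 degrees, less where a joint would pass 70% of its speed; a pose out of reach is approached as far as the arm can. A call with a gripper value outside its range is refused whole. The fingers move at their own pace and stop on an object; FORCE is the grip in N (left out, the last holds). Time passes only in rows, so rows that do not move let the fingers close. It gives the time, the measured TCP pose, the force, the opening and the grip force at its end, in the units of the state.
- bot.get_obs(): the state, without advancing time (a new reading comes with each control period).
- bot.read_camera(name): name is "side" or "top"; returns (picture, depth): 420x560x3 uint8, blue, green, red; 420x560 float32, m along the optical axis (not along the pixel's ray), 0 where there is no reading.
- bot.camera_model(name): a dict with "intrinsics" (3x3 intrinsics, pixels), "R" (3x3) and "t" (3): a world point X has camera coordinates R X + t. Camera axes: x right, y down, z forward; pixel columns grow to the right and rows downward; lengths in m; the calibration is good to about 2 mm. A picture is of the moment at which its call begins. camera_model takes no time and is no camera call.
- bot.hand_in(): hands the job in; it is judged then, once.
Trained networks look in the newest picture that a camera, given by its name, has taken for a name from the list of things; names that differ only in an ending like _2 or _b are one class to them, and where a whole thing is asked for, a point or a joint stands for the part that bears it (a point fixed in the world has none). Each returns a list of dicts, best first, with "score" (0 to 1); they miss things now and then, are a little off and sometimes report something else, mostly with a low value. They report only what shows in the picture. A call takes as long as a camera call. They do not tell look-alikes from the thing itself.
- bot.boxes_of(name, camera): "at" ([column, row] in pixels, amid what is visible of it).
- bot.trace(name, camera): "mask" (420x560 bool, what is visible of it) and "at" ([column, row] in pixels, amid what is visible of it).
- bot.pinpoint(name, camera): "at" ([column, row] in pixels: a listed point, or the origin of a listed thing).
The state is a dict: "t": time; "q": joint angles; "joint_vel": joint speeds; "joint_torque": joint torques, N m; "eef_pos": TCP position; "tool_rot": TCP orientation; "contact_force": force on the tool from outside, world axes, zero at the start; "torque": the same for the moment, N m; "gripper_width": opening from 0.0 (shut) to 1.0 (fully open); "grasp_force": force on a finger pad.
Only numpy, scipy, OpenCV 4.12 (cv2) and the standard library are available. Lean on these libraries where they do the work, as an engineer would, in place of code of your own. Each camera call takes 0.05 s, during which the arm holds its last target. There are 200 camera calls.

## Task

The rack in the fume hood has three sample bays, each with a hinged tag in front of it; two bays hold capped bottles and one holds an open, emptied jar. Using a fingertip only, tip up the tag in front of the open jar, push it gently right over its pivot so that its tick side shows, and press it down flat towards the jar. Pinch and lift nothing, and move nothing else: the jar, the bottles, the other two tags and the things lying about stay as they are.

Things in the scene. Friction and masses are not known exactly. Their poses are not given: they have to be found in the camera images.
- rack: Fixed steel sample rack, 358 mm along its y, base plate 5 mm thick from x = -90 to +115 mm. Its x points from the tags to the bays (to the robot's left, world +y, within 0.2 rad). Origin on the bench. Three bays at y = +112, 0, -112 mm (tag0 to tag2; tag0 nearest the robot), centres at x = +55 mm, floors 5 mm and walls 39 mm above the bench. Each bay's tag has its pivot straight before it, at x = -75 mm.
- tag0 (a joint): Angle of the nearest tag, rad: 0 = level, away from its bay (rack -x), ring mark up; pi/2 = upright; pi = flipped over, level towards its bay, tick mark up. Stops at both ends; starts at 0 to 0.3. Stiff friction hinge (0.035 N m): it stays where it is left. White leaf 50 mm wide, 63 mm from pivot to free edge, 3 mm thick, 6 mm bead along the free edge; its plane goes through the pivot.
- tag0_hinge (a point): Mid-pivot of the nearest tag, 55 mm above the bench; axes as the rack's (y along the pivot). Beside the leaf stand two 3 mm ears, 58 mm apart, up to 60 mm above the bench and reaching 21 mm before and behind the pivot; rubber-sleeved rest rods under the leaf 16 mm before and behind it. Beyond these the leaf overhangs: its outer 40 mm has free space below down to the base plate or bench.
- tag0_edge (a point): Middle of the beaded free edge of the nearest tag, 60 mm from the pivot; moves with the tag.
- tag1 (a joint): Angle of the middle tag, rad: 0 = level, away from its bay (rack -x), ring mark up; pi/2 = upright; pi = flipped over, level towards its bay, tick mark up. Stops at both ends; starts at 0 to 0.3. Stiff friction hinge (0.035 N m): it stays where it is left. White leaf 50 mm wide, 63 mm from pivot to free edge, 3 mm thick, 6 mm bead along the free edge; its plane goes through the pivot.
- tag1_hinge (a point): Mid-pivot of the middle tag, 55 mm above the bench; axes as the rack's (y along the pivot). Beside the leaf stand two 3 mm ears, 58 mm apart, up to 60 mm above the bench and reaching 21 mm before and behind the pivot; rubber-sleeved rest rods under the leaf 16 mm before and behind it. Beyond these the leaf overhangs: its outer 40 mm has free space below down to the base plate or bench.
- tag1_edge (a point): Middle of the beaded free edge of the middle tag, 60 mm from the pivot; moves with the tag.
- tag2 (a joint): Angle of the farthest tag, rad: 0 = level, away from its bay (rack -x), ring mark up; pi/2 = upright; pi = flipped over, level towards its bay, tick mark up. Stops at both ends; starts at 0 to 0.3. Stiff friction hinge (0.035 N m): it stays where it is left. White leaf 50 mm wide, 63 mm from pivot to free edge, 3 mm thick, 6 mm bead along the free edge; its plane goes through the pivot.
- tag2_hinge (a point): Mid-pivot of the farthest tag, 55 mm above the bench; axes as the rack's (y along the pivot). Beside the leaf stand two 3 mm ears, 58 mm apart, up to 60 mm above the bench and reaching 21 mm before and behind the pivot; rubber-sleeved rest rods under the leaf 16 mm before and behind it. Beyond these the leaf overhangs: its outer 40 mm has free space below down to the base plate or bench.
- tag2_edge (a point): Middle of the beaded free edge of the farthest tag, 60 mm from the pivot; moves with the tag.
- jar: The emptied sample jar: open clear glass jar without a cap, 64 mm wide, 54 mm across the mouth, 85 mm high, standing in one of the three bays (which one changes). Origin at the centre of its underside.
- bottle_a: Closed sample bottle in one of the other bays: glass, 56 mm diameter, 105 mm high over its screw cap. Origin at the centre of its underside. To be left alone.
- bottle_b: Closed sample bottle in one of the other bays: glass, 56 mm diameter, 105 mm high over its screw cap. Origin at the centre of its underside. To be left alone.
- stopper: Loose black rubber stopper on the rack's base plate, in a gap between two tags, 34 mm wide, 28 mm high. Origin under its centre. To be left alone.
- cap: Loose screw cap on the rack's base plate, in a gap between two tags, 38 mm wide, 16 mm high. Origin under its centre. To be left alone.
- beaker: Empty glass beaker on the bench, straight-sided, 70 mm wide, 90 mm high. Origin under its centre. To be left alone.
- reagent: Amber bottle with a black cap on the bench, 48 mm wide, 100 mm high. Origin under its centre. To be left alone.
- spatula: Thin double-ended steel spatula lying on the bench, 180 mm long along its x, 10 mm wide, 5 mm high. Origin at the middle of its underside. To be left alone.
There are look-alikes about, which are no part of the job. Leave any red look-alike of the jar alone.

How it is judged:
By the outcome, as a careful person would: the job done as asked, in the order asked, and still so for the second after the job is handed in, with the robot touching nothing.
It also fails if it takes over 35 s, if anything falls off the work surface, if the arm or the gripper's body presses on something with over 40 N, if the wrist force passes 120 N, or if a joint passes its speed limit or range.

## Working session

There is one attempt and no reset: what is moved stays moved. The work goes in short steps, Python scripts to look and compute and a shell command to move; the robot and the scene stay as the last step left them, time stands still between calls to the robot, and variables do not carry over. Pictures are saved under pics/ and viewed, at most 10 in all, crops included, and the job is handed in when it is done.

```bash
mkdir -p pics; cat > h.py <<'E'
from station import bot
import numpy as np, cv2
def world(cam,d,px,win=2):
    m=bot.camera_model(cam);K=np.array(m["intrinsics"]);R=np.array(m["R"]);t=np.array(m["t"])
    c,r=int(round(px[0])),int(round(px[1]))
    p=d[max(0,r-win):r+win+1,max(0,c-win):c+win+1];p=p[p>0]
    if len(p)==0:return None
    z=np.median(p);return R.T@(z*np.linalg.inv(K)@[px[0],px[1],1]-t)
def atz(cam,px,h):
    m=bot.camera_model(cam);K=np.array(m["intrinsics"]);R=np.array(m["R"]);t=np.array(m["t"])
    c=-R.T@t;v=R.T@np.linalg.inv(K)@[px[0],px[1],1];return c+v*(h-c[2])/v[2]
E
python3 - <<'E'
from h import *
np.set_printoptions(precision=4,suppress=True)
for c in("top","side"):
    p,d=bot.read_camera(c);cv2.imwrite(f"pics/{c}0.png",p);np.save(c+"d.npy",d)
    m=bot.camera_model(c);print(c,-np.array(m["R"]).T@m["t"],np.array(m["R"])[2])
    for n in["tag0_hinge","tag1_hinge","tag2_hinge","tag0_edge","tag1_edge","tag2_edge","jar","bottle_a","beaker","reagent","stopper","cap"]:
        for o in bot.pinpoint(n,c)[:3]:
            print(n,round(o["score"],2),np.round(o["at"]),world(c,d,o["at"]), atz(c,o["at"],.055) if "hinge" in n else "")
o=bot.get_obs();print(o["t"],o["eef_pos"],o["tool_rot"],o["gripper_width"])
E
```

```text
top [ 0.3158 -0.0151  1.2519] [ 0.2043  0.0149 -0.9788]
tag0_hinge 0.97 [326. 262.] [ 0.4612 -0.1221  0.0555] [ 0.4613 -0.1221  0.055 ]
tag1_hinge 0.66 [323. 221.] [ 0.5717 -0.1091  0.0568] [ 0.5721 -0.1093  0.055 ]
tag1_hinge 0.63 [344. 223.] [ 0.5711 -0.1653  0.0582] [ 0.5718 -0.1657  0.055 ]
tag2_hinge 0.77 [320. 183.] [ 0.68   -0.0958  0.0564] [ 0.6804 -0.0959  0.055 ]
tag0_edge 0.66 [347. 261.] [ 0.4666 -0.1772  0.0593] 
tag1_edge 0.56 [344. 219.] [ 0.5818 -0.1654  0.0585] 
tag1_edge 0.47 [319. 220.] [ 0.5843 -0.1034  0.0062] 
tag2_edge 0.72 [343. 179.] [ 0.6911 -0.1591  0.0694] 
tag2_edge 0.72 [324. 264.] [ 0.4562 -0.1164  0.0565] 
tag2_edge 0.24 [274. 226.] [0.5589 0.0239 0.0096] 
jar 0.93 [208. 268.] [0.4314 0.1974 0.0049] 
jar 0.71 [276. 229.] [0.5394 0.0139 0.0772] 
bottle_a 0.76 [275. 185.] [0.6579 0.0259 0.0831] 
bottle_a 0.45 [291. 229.] [ 0.5557 -0.0256  0.0052] 
beaker 0.78 [139. 224.] [0.53   0.3797 0.0787] 
reagent 0.8 [424. 214.] [ 0.612  -0.3854  0.0463] 
stopper 0.52 [304. 246.] [ 0.5036 -0.0645  0.0324] 
cap 0.47 [301. 206.] [ 0.6197 -0.0503  0.0203] 
side [ 0.39
[... 245 characters left out ...]
175   0.0626] 
tag1_edge 0.61 [300. 244.] [ 0.5947 -0.1131  0.0046] 
tag2_edge 0.53 [347. 225.] [ 0.6941 -0.1425  0.0669] 
tag2_edge 0.29 [318. 210.] [ 0.6628 -0.0214  0.0325] 
jar 0.88 [273. 186.] [0.5575 0.0392 0.0751] 
jar 0.75 [273. 213.] [ 0.5494 -0.0152  0.0305] 
jar 0.67 [222. 186.] [0.4358 0.1558 0.0207] 
bottle_a 0.63 [318. 208.] [ 0.6666 -0.0052  0.0269] 
bottle_a 0.59 [234. 218.] [ 0.452  -0.0107  0.0259] 
beaker 0.84 [252. 152.] [0.5512 0.3747 0.0122] 
reagent 0.83 [352. 346.] [ 0.6097 -0.4295  0.0289] 
stopper 0.55 [259. 235.] [ 0.5035 -0.0781  0.0167] 
cap 0.54 [305. 225.] [ 0.6206 -0.0608  0.0187] 
1.3 [0.2807 0.6139 0.4047] [-0.      0.2128  0.9771 -0.    ] 0.9987799494030853
```

```bash
python3 - <<'E'
import cv2,numpy as np
a=cv2.imread("pics/top0.png")[140:310,190:450];b=cv2.imread("pics/side0.png")[130:390,170:400]
cv2.imwrite("pics/m1.png",cv2.resize(a,None,fx=3,fy=3,interpolation=cv2.INTER_CUBIC))
cv2.imwrite("pics/m2.png",cv2.resize(b,None,fx=2.3,fy=2.3,interpolation=cv2.INTER_CUBIC))
E
```

```text
(no output)
```

View pics/m1.png

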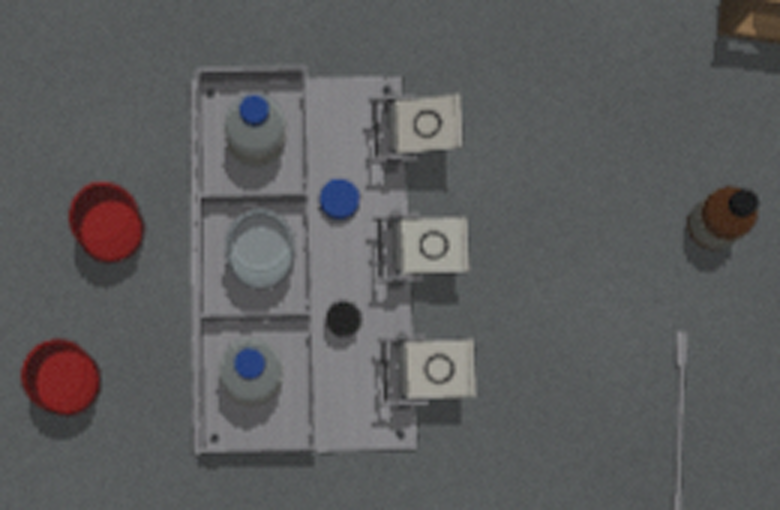

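View pics/m2.png

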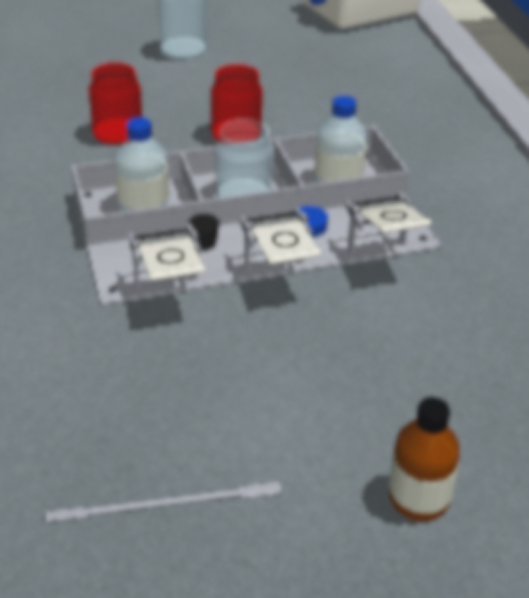

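View pics/top0.png

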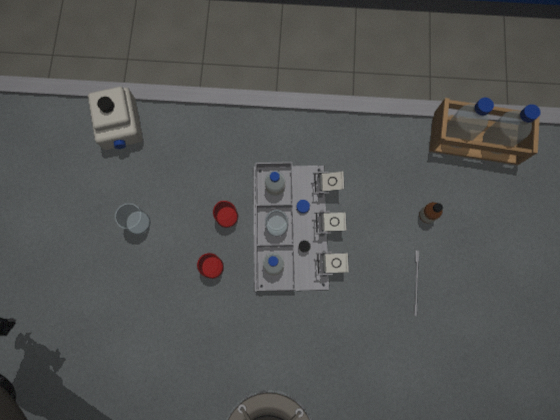

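The jar (clear, open) is in the middle bay, at top-image pixel (276,229), so tag1 is the target. Its leaf is near (334,222), and the bottles are in the outer bays. Next I'll refine the leaf geometry from the depth I already have.

```bash
cat >> h.py <<'E'
def cloud(cam,d):
    m=bot.camera_model(cam);K=np.array(m["intrinsics"]);R=np.array(m["R"]);t=np.array(m["t"])
    v,u=np.mgrid[:420,:560];P=np.stack([u,v,np.ones_like(u)],-1)@np.linalg.inv(K).T*d[...,None]
    return (P-t)@R
RX=np.array([-.113,.9936,0]);RY=np.array([-.9936,-.113,0]) # rack axes
E
python3 - <<'E'
from h import *
np.set_printoptions(precision=4,suppress=True)
H=np.array([.571,-.108,.055])
for c in("top","side"):
    p=cv2.imread(f"pics/{c}0.png");W=cloud(c,np.load(c+"d.npy"))
    L=W-H;x=L@RX;y=L@RY
    w=(p.min(2)>140)&(L[...,2]>-.015)
    for k in(1,0,-1):
        s=w&(abs(y-k*.112)<.045)&(x<-.01)&(x>-.085)
        xs,ys,zs=x[s],y[s],L[...,2][s]
        a=np.polyfit(xs,zs,1);b=np.polyfit(xs,ys,1)
        print(c,k,s.sum(),"x",np.percentile(xs,[1,99]),"y",np.percentile(ys,[1,99]),"z fit",a,"yslope",b)
    j=W[(L[...,2]>.02)&(x>.09)&(x<.18)&(abs(y)<.05)]-H
    print("jar",np.percentile(j@RX,[1,99]),np.percentile(j@RY,[1,99]),j[:,2].max())
print(bot.get_obs()["t"])
E
```

```text
top 1 217 x [-0.0559 -0.0106] y [0.0898 0.1356] z fit [-0.1147  0.0009] yslope [0.011 0.113]
top 0 226 x [-0.0589 -0.0108] y [-0.0221  0.0234] z fit [-0.0434  0.0012] yslope [-0.0027  0.0003]
top -1 175 x [-0.0567 -0.0108] y [-0.1335 -0.0888] z fit [-0.2602  0.0005] yslope [-0.0213 -0.1118]
jar [0.0956 0.1517] [-0.0315  0.0237] 0.03923419005062304
side 1 327 x [-0.061  -0.0103] y [0.087  0.1399] z fit [-0.1258 -0.0009] yslope [-0.0231  0.1141]
side 0 349 x [-0.064  -0.0103] y [-0.0256  0.03  ] z fit [-0.068  -0.0014] yslope [-0.0211  0.0029]
side -1 231 x [-0.0656 -0.0106] y [-0.1389 -0.0823] z fit [-0.3002 -0.0027] yslope [-0.026  -0.1086]
jar [0.0964 0.1504] [-0.0279  0.0227] 0.03420078882009143
1.3
```

```bash
python3 -m pendant '[[0,0,0,0,6.54],[0,0,0,0,6.54],[0,0,0,0,6.54],[0,0,0,0,6.54],[0,0,0,0,6.54],[0,0,0,0,6.54],[0,0,0,0,6.54],[0,0,0,0,6.54],[0,0,0,0,6.54]]' && python3 -m pendant '[[0,-0.038,0.0094,0,0],[0,-0.038,0.0094,0,0],[0,-0.038,0.0094,0,0],[0,-0.038,0.0094,0,0],[0,-0.038,0.0094,0,0],[0,-0.038,0.0094,0,0],[0,-0.038,0.0094,0,0],[0,-0.038,0.0094,0,0],[0,-0.038,0.0094,0,0],[0,-0.038,0.0094,0,0],[0,-0.038,0.0094,0,0]]' && python3 -m pendant '[[0,-0.038,0.0094,0,0],[0,-0.038,0.0094,0,0],[0,-0.038,0.0094,0,0],[0,-0.038,0.0094,0,0],[0,-0.038,0.0094,0,0],[0,-0.038,0.0094,0,0],[0,-0.038,0.0094,0,0],[0,-0.038,0.0094,0,0],[0,-0.038,0.0094,0,0],[0,-0.038,0.0094,0,0],[0,0,0,0,0]]'
```

```text
t: 2.05
eef_pos: [0.2806, 0.6139, 0.4048]
tool_rot: [-0.0, 0.667, 0.745, 0.0]
contact_force: [-0.1, -0.5, -0.3]
gripper_width: -0.001
grasp_force: 0.0
t: 2.97
eef_pos: [0.4315, 0.2085, 0.405]
tool_rot: [-0.0, 0.665, 0.747, 0.0]
contact_force: [0.5, 0.2, -0.7]
gripper_width: -0.003
grasp_force: 0.0
t: 3.88
eef_pos: [0.5684, -0.1646, 0.4055]
tool_rot: [0.003, 0.669, 0.743, -0.001]
contact_force: [-1.0, -0.2, 1.6]
gripper_width: -0.005
grasp_force: 0.0
```

```bash
cat >> h.py <<'E'
H=np.array([.571,-.108,.055])
def rel():
    o=bot.get_obs();q=o["tool_rot"];L=np.array(o["eef_pos"])-H
    from scipy.spatial.transform import Rotation as Ro
    X=Ro.from_quat([*q[1:],q[0]]).as_matrix()
    print("t",round(o["t"],2),"rack mm x,y, tip z abs",np.round([L@RX*1e3,L@RY*1e3,(o["eef_pos"][2]-.173)*1e3],1),"F rack",np.round([o["contact_force"]@RX,o["contact_force"]@RY,o["contact_force"][2]],2),"toolx.RX/RY",np.round([X[:,0]@RX,X[:,0]@RY],3),"w",o["gripper_width"])
E
python3 -c "
from h import *;rel()"
```

```text
t 3.88 rack mm x,y, tip z abs [-55.9   9.  232.5] F rack [-0.09  1.01  1.59] toolx.RX/RY [ 1.    -0.008] w -0.0045883283489049275
```

```bash
python3 -m pendant '[[0,-0.02,0.009,0,0],[0,-0.018,0,0.01,0],[0,0,0,0.035,0],[0,0,0,0.035,0],[0,0,0,0.035,0],[0,0,0,0.035,0],[0,0,0,0.02,0],[0,0,0,0.01,0],[0,0,0,0,0],[0,0,0,0,0],[0,0,0,0,0]]'; python3 - <<'E'
from h import *;rel()
c="side";p,d=bot.read_camera(c);cv2.imwrite("pics/s1.png",cv2.resize(p[130:290,190:390],None,fx=4,fy=3.7,interpolation=cv2.INTER_CUBIC)[:600])
E
```

```text
t: 4.8
eef_pos: [0.5822, -0.1934, 0.2265]
tool_rot: [0.001, 0.665, 0.746, 0.001]
contact_force: [-0.0, -0.4, -0.9]
gripper_width: -0.0
grasp_force: 0.0
t 4.8 rack mm x,y, tip z abs [-86.1  -1.5  53.5] F rack [-0.43  0.06 -0.86] toolx.RX/RY [1.    0.001] w -0.00013323820390055244
```

View pics/s1.png

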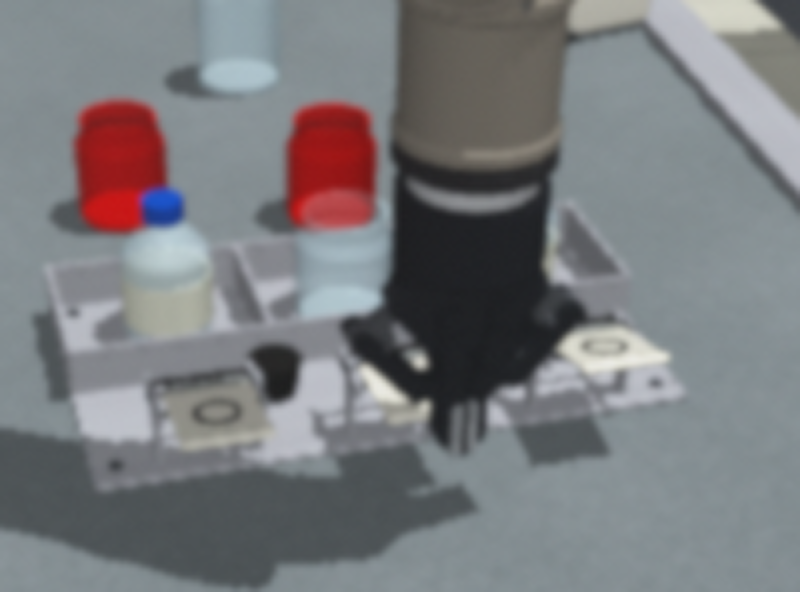

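```bash
python3 -m pendant '[[0,0,0,0.010,0],[0,0.004,0,0,0],[0,0.003,0,0,0],[0,0.002,0,0,0],[0,0,0,0,0]]'>/dev/null; python3 -c "
from h import *;rel()"; python3 -m pendant '[[0,0.0015,0,0,0],[0,0,0,0,0]]'|grep force;python3 -m pendant '[[0,0.0015,0,0,0],[0,0,0,0,0]]'|grep force;  python3 -c "
from h import *;rel()"
```

```text
t 5.27 rack mm x,y, tip z abs [-75.8  -0.9  41.8] F rack [-0.12 -0.39 -0.61] toolx.RX/RY [1.    0.002] w 0.0010142609706022586
contact_force: [-0.9, -0.2, 0.2]
grasp_force: 0.0
contact_force: [-0.4, -1.5, -0.7]
grasp_force: 0.7
t 5.6 rack mm x,y, tip z abs [-74.1  -0.6  41.9] F rack [-1.44  0.53 -0.68] toolx.RX/RY [1.    0.001] w 0.0006927142463118899
```

```bash
python3 -m pendant '[[0,0.001,0,0,0],[0,0,0,0,0]]'|grep contact;python3 -m pendant '[[0,0.0005,0,-0.003,0],[0,0.0005,0,-0.003,0],[0,0,0,0,0]]'|grep contact;  python3 - <<'E'
from h import *;rel()
for c in("side","top"):
  p,d=bot.read_camera(c);W=cloud(c,d);L=W-H;x=L@RX;y=L@RY
  s=(p.min(2)>120)&(L[...,2]>-.015)&(abs(y)<.03)&(x<-.015)&(x>-.085)
  print(c,s.sum(),np.polyfit(x[s],L[...,2][s],1))
E
```

```text
contact_force: [0.2, -5.5, -0.4]
contact_force: [0.3, -5.9, 1.3]
t 6.02 rack mm x,y, tip z abs [-73.   -0.6  48.5] F rack [-5.95  0.33  1.34] toolx.RX/RY [1. 0.] w 0.0024382870373957565
side 586 [-2.59799006  0.18145785]Traceback (most recent call last):
  File "<stdin>", line 5, in <module>
    raise TypeError("expected non-empty vector for x")
TypeError: expected non-empty vector for x
```

```bash
python3 -m pendant '[[0,0.0005,0,-0.004,0],[0,0.0005,0,-0.004,0],[0,0,0,0,0]]'|grep contact;  python3 - <<'E'
from h import *;rel()
c="side";p,d=bot.read_camera(c);cv2.imwrite("pics/s2.png",cv2.resize(p[190:270,235:345],None,fx=7,fy=7,interpolation=cv2.INTER_CUBIC))
E
```

```text
contact_force: [-0.6, -4.2, 1.3]
t 6.37 rack mm x,y, tip z abs [-71.3  -0.7  56.5] F rack [-4.12  1.03  1.26] toolx.RX/RY [1.    0.001] w -0.0015417677773021912
```

View pics/s2.png

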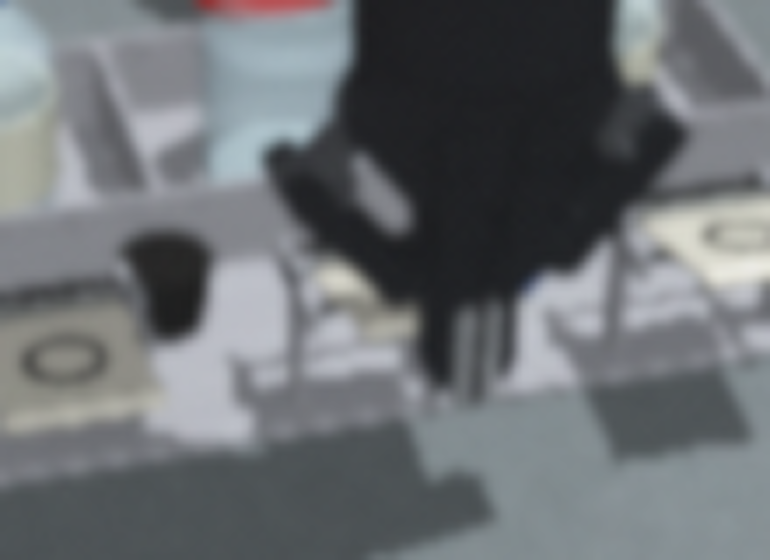

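The leaf is following. Its outer part shows at about (285,236) in the full image, and the finger has already moved in past the level edge radius. I'll continue along the arc.

```bash
python3 -m pendant '[[0,0.002,0,-0.0045,0],[0,0.002,0,-0.0045,0],[0,0.003,0,-0.005,0],[0,0.003,0,-0.005,0],[0,0.004,0,-0.0045,0],[0,0.004,0,-0.0045,0],[0,0,0,0,0]]'|grep contact;  python3 - <<'E'
from h import *;rel()
E
python3 -m pendant '[[0,0.005,0,-0.0035,0],[0,0.005,0,-0.0035,0],[0,0.0055,0,-0.0025,0],[0,0.0055,0,-0.0025,0],[0,0,0,0,0]]'|grep contact
python3 - <<'E'
from h import *;rel()
c="side";p,d=bot.read_camera(c);cv2.imwrite("pics/s3.png",cv2.resize(p[170:270,225:345],None,fx=6,fy=6,interpolation=cv2.INTER_CUBIC))
E
```

```text
contact_force: [1.6, -2.2, 1.4]
t 7.0 rack mm x,y, tip z abs [-52.5  -1.2  84.9] F rack [-2.41 -1.38  1.43] toolx.RX/RY [1.    0.002] w 0.00017251073808584465
contact_force: [0.1, -0.4, 0.7]
t 7.42 rack mm x,y, tip z abs [-29.3  -0.9  95.6] F rack [-0.44 -0.09  0.65] toolx.RX/RY [1.    0.004] w -0.0016532997785552285
```

View pics/s3.png

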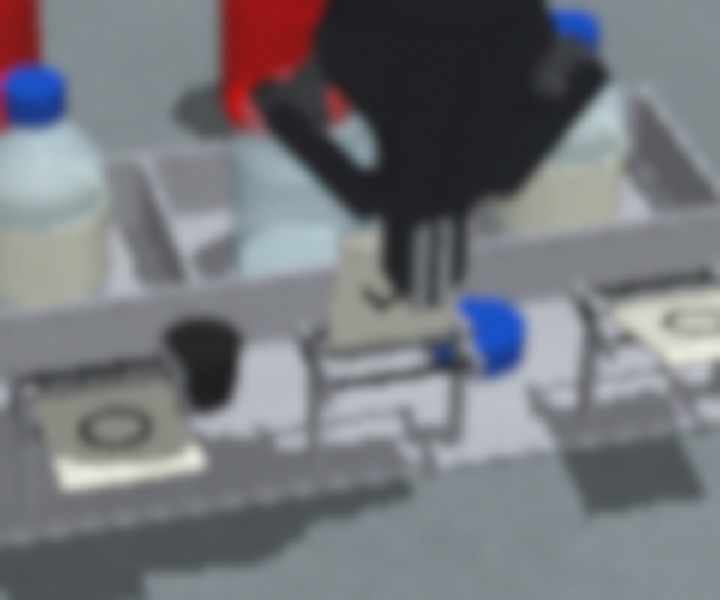

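The leaf is nearly upright and the tick side shows at about (290,219). I'll push it over the pivot and then down.

```bash
python3 -m pendant '[[0,0.006,0,0,0],[0,0.006,0,0,0],[0,0.006,0,0,0],[0,0.006,0,0,0],[0,0.006,0,0,0],[0,0.006,0,0,0],[0,0.006,0,0,0],[0,0.006,0,0,0],[0,0,0,0,0]]'|grep contact;  python3 - <<'E'
from h import *;rel()
E
python3 -m pendant '[[0,0.0055,0,0.005,0],[0,0.0055,0,0.005,0],[0,0.003,0,0.006,0],[0,0.003,0,0.006,0],[0,0.001,0,0.005,0],[0,0,0,0.005,0],[0,0,0,0,0]]'|grep contact
python3 - <<'E'
from h import *;rel()
E
```

```text
contact_force: [-0.4, 0.1, 0.1]
t 8.22 rack mm x,y, tip z abs [18.2 -0.7 95.5] F rack [0.12 0.35 0.13] toolx.RX/RY [1.    0.003] w -0.002153557383909417
contact_force: [0.2, 0.7, -0.1]
t 8.8 rack mm x,y, tip z abs [34.5 -0.  62.4] F rack [ 0.72 -0.29 -0.09] toolx.RX/RY [1.    0.002] w 0.0025447508868192597
```

```bash
python3 -m pendant '[[0,0.002,0,0.003,0],[0,0.001,0,0.002,0],[0,0,0,0,0]]'|grep contact; python3 -m pendant '[[0,0,0,0.001,0],[0,0,0,0,0]]'|grep contact;python3 - <<'E'
from h import *;rel()
E
```

```text
contact_force: [-0.2, 0.1, 0.9]
contact_force: [0.0, -0.9, 0.1]
t 9.22 rack mm x,y, tip z abs [37.4 -0.5 57.7] F rack [-0.88  0.07  0.11] toolx.RX/RY [1.    0.001] w 0.00025519033054836567
```

```bash
for i in 1; do python3 -m pendant '[[0,0,0,0.001,0],[0,0,0,0,0]]'|grep contact; python3 -m pendant '[[0,0,0,0.001,0],[0,0,0,0,0]]'|grep contact; done; python3 - <<'E'
from h import *;rel()
E
```

```text
contact_force: [-0.2, -0.1, 2.6]
contact_force: [-4.0, 0.6, 11.4]
t 9.55 rack mm x,y, tip z abs [37.2 -0.7 56.8] F rack [ 1.03  3.93 11.41] toolx.RX/RY [1.    0.001] w -0.0013493763397253342
```

Reaction force rises steeply at tip height 57 mm, so the tag is on its stop. I'll retreat straight up, move away and check.

```bash
python3 -m pendant '[[0,0,0,-0.005,0],[0,0,0,-0.02,0],[0,0,0,-0.035,0],[0,0,0,-0.035,0],[0,0,0,-0.035,0],[0,0,0,-0.035,0],[0,-0.035,0,0,0],[0,-0.035,0,0,0],[0,-0.035,0,0,0],[0,-0.035,0,0,0],[0,-0.035,0,0,0],[0,-0.035,0,0,0]]'|grep contact; python3 -m pendant '[[0,-0.035,0,0,0],[0,-0.035,0,0,0],[0,-0.035,0,0,0],[0,0,0,0,0],[0,0,0,0,0]]'|grep eef; python3 - <<'E'
from h import *
np.set_printoptions(precision=4,suppress=True)
rel()
P=[]
for c in("top","side"):
    p,d=bot.read_camera(c);W=cloud(c,d);L=W-H;x=L@RX;y=L@RY
    s=(p.min(2)>95)&(abs(L[...,2])<.04)&(abs(y)<.022)&(x<.06)&(x>.022)&(L[...,2]>-.02)
    if s.sum()>5:print(c,s.sum(),np.polyfit(x[s],L[...,2][s],1))
    P.append(p)
a=cv2.resize(P[0][140:310,190:390],(660,560))
b=cv2.resize(P[1][150:280,190:390],(800,520))
cv2.imwrite("pics/f1.png",a);cv2.imwrite("pics/f2.png",b)
E
```

```text
contact_force: [0.3, 0.1, 0.7]
eef_pos: [0.602, -0.3866, 0.3933]
t 10.97 rack mm x,y, tip z abs [-280.3    0.6  220.3] F rack [ 0.75 -1.06 -0.04] toolx.RX/RY [ 1.    -0.003] w -0.0016627233803158832
top 210 [-0.0165  0.0012]
side 171 [-0.0098 -0.0003]
```

View pics/f1.png

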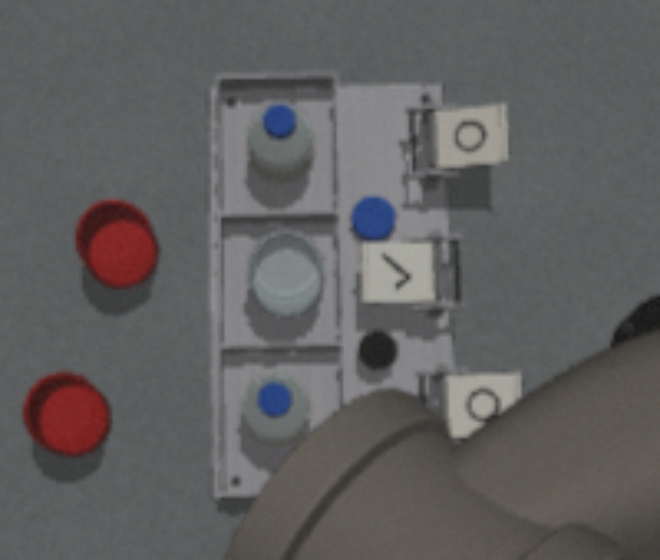

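View pics/f2.png

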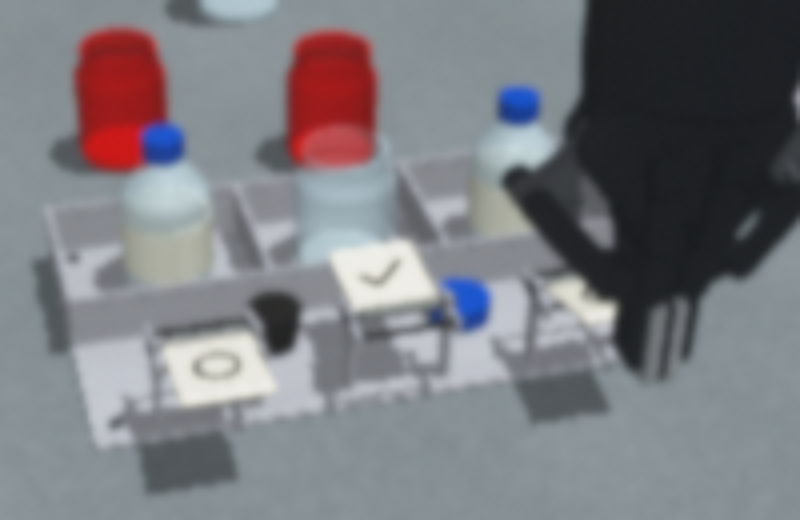

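Both views show the middle tag flat towards the jar with the tick up, at about (398,272) in the top crop and (380,272) in the side crop. The other two tags still show their rings, and nothing else has moved. Fitted slope is about 0.01 rad.

```bash
python3 -c "
from station import bot;print(bot.hand_in())"
```

```text
the job is handed in; nothing more can be done
None
```

The open jar was in the middle bay, so I flipped the middle tag over with the closed fingertips; it lies flat towards the jar, tick up, nothing else appears moved in the pictures, and the job is handed in at about 11 s.

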